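# Turn the lens tin's label to the front and bolt it

### The arm

A 6-joint arm with a two-finger parallel gripper is mounted at the origin on the work surface. World frame = base frame: x ahead of the robot, y to its left, z up, the work surface at z = 0. Lengths are in m, angles in rad, forces in N, time in s.
With the tool pointing down it reaches from about 0.3 to 0.775 m from the base axis. Payload 14.6 kg.
Tool frame: the origin (TCP) lies at the very end of the fingers, on their centre line; the grasp point (between the pads) lies 19 mm behind it; z points along the fingers, y is the line along which they close (so a half turn about z gives the same grasp; the last joint's range is limited). The gripper opens to 94 mm and grips with 3 to 60 N. Pads are 16 mm wide; open, the fingers measure 119 mm over their backs; the gripper's body (75 mm by 177 mm) begins 78 mm behind the grasp point.
Start: joints at [-1.242, 0.3, 1.521, -0, 1.321, -0.067], TCP at [0.212, -0.507, 0.205] pointing down, gripper open.
Joint ranges: [-3.03, 3.03], [-0.79, 2.21], [0.23, 2.52], [-1.04, 4.18], [0, 3.07], [-2.55, 2.55]. Speed limits (rad/s): [2.22, 2.22, 2.57, 3.14, 3.14, 3.14].

### API

Orientations are given as [roll, pitch, yaw] about the fixed x, y, z axes, in that order (R = Rz(yaw) Ry(pitch) Rx(roll)).
In Python, from station import ctrl, cams gives the robot as it stands. The module is installed in compiled form; this text tells all that it offers.
- The arm moves only by the tool arm_command, never from a script. Its argument "plan" is a list that holds one entry, the list of rows, each a list of 7 numbers: the shift along the tool's x, y, z in fractions of the full range, 1 being 1000 mm, then the turn, a rotation vector about the tool's x, y, z in a scale on which 1.0 is pi rad, then the closure, from -1 (fully open) to 1 (shut). A call has 1 to 12 rows; each row is the pose to reach, as a shift and turn from the pose commanded when the call began, along the tool's axes at that moment; what a row does not reach only later rows make up. A row lasts 1/10 s, in which the tool goes at most 50 mm and 8.59 degrees, less where a joint would pass 70% of its speed; a pose out of reach is approached as far as the arm can. A call with a gripper value outside its range is refused whole. The fingers move at their own pace and stop on an object; "squeeze" is the grip in N (left out, the last holds). Time passes only in rows, so rows that repeat a pose let the fingers close. It gives the time, the measured TCP pose, the force, the opening and the grip force at its end, in the units of the state.
- ctrl.get_obs(): the state, without advancing time (a new reading comes with each control period).
- cams.camera(name): name is "scene" or "top"; returns (picture, depth): 384x512x3 uint8, blue, green, red; 384x512 float32, m along the optical axis (not along the pixel's ray), 0 where there is no reading.
- cams.camera_info(name): a dict with "fx", "fy", "cx", "cy" (pixels), "world_to_cam" (4x4, takes a point from world to camera coordinates). Camera axes: x right, y down, z forward; pixel columns grow to the right and rows downward; lengths in m; the calibration is good to about 2 mm. A picture is of the moment at which its call begins. camera_info takes no time and is no camera call.
- ctrl.hand_in(): hands the job in; it is judged then, once.
The state is a dict: "time_s": time; "qpos": joint angles; "joint_vel": joint speeds; "tau": joint torques, N m; "ee_pos": TCP position; "eef_rot": TCP orientation; "force": force on the tool from outside, world axes, zero at the start; "moment": the same for the moment, N m; "grip_width": finger opening in m; "grip_force": force on a finger pad.
Only numpy, scipy, OpenCV 4.12 (cv2) and the standard library are available. Lean on these libraries where they do the work, as an engineer would, in place of code of your own. Each camera call takes 0.05 s, during which the arm holds its last target. There are 200 camera calls.

### The job

With a shut fingertip pressed gently on the edge of its lid, roll the round lens tin round on its turntable until its label faces front, towards the bolt with the red tab; then push the bolt by its tab gently until it is fully home in the notch of the tin's foot. Press no harder than about 12 N on the tin and 15 N on the bolt, do not tip the tin or lift it out of its plate, leave everything else on the tray where it is, and let go.

Things in the scene. Friction and masses are not known exactly. Their poses are not given: they have to be found in the camera images.
- holder: Aluminium turntable holder fixed on the wooden tray: square base 120 x 120 x 8 mm with a tongue 50 mm wide running out to 130 mm from the centre on its front. Origin: under the base, on the vertical turntable axis; z up; its own -x is the front, where the steel bolt with the red tab is.
- plate_axis (a point): On the turntable axis, top of the grey turning plate as built, 18 mm above the holder's underside; the plate has a 4 mm high rim. It turns either way without end and about 0.13 N m of friction holds it where it is left. It floats on a spring: a press of a few N starts to sink it, then it gives 1 mm per 8 N and bottoms after 4 mm.
- tin: Round lens tin, body 96 mm and lid 98 mm across (too wide to grasp), 58 to 70 mm high, blue with flat black push-on lid, loose, about 0.35 kg, its foot inside the plate's rim so that it turns with the plate. Origin: centre of its underside, z up; its own -x points to the label. Label at front = tin yaw equals holder yaw.
- label (a point): Middle of the white paper label with an orange centre bar, on the tin's side 48 mm from its axis, 28 mm above its underside. An orange stripe on the lid runs from near the centre to the edge above it.
- lid_low (a point): On the tin's axis, 58 mm above its underside. The lid's flat top is 0 to 12 mm above this point, different each time and not measured (the lid is stiff and stays): find it by feel. A fingertip pressed on the lid near its edge (30 to 42 mm out) and carried round the axis turns tin and plate; too light a press slips. Hidden friction and mass vary.
- notch (a point): Mouth of the notch in the tin's foot, straight below the label, 48 mm from the axis: 18 mm wide, 10 mm deep radially, from 7 to 17 mm above the tin's underside.
- bolt (a joint): Travel of the keeper bolt in m: 0 to 0.003 at the start (out, nose clear of the tin), 0.016 fully home at a hard stop. Slides towards the turntable axis (holder +x) with about 1.5 N of friction and stays where left. Its round-nosed steel tongue, 12 mm wide, enters the notch; with no notch there it jams on the foot after about 8 mm.
- bolt_tab (a point): Top edge, middle, of the outer (holder -x) face of the bolt's upright red tab: 34 mm wide, 8 mm thick, top 60 mm and bottom 24 mm above the holder's underside. With the bolt at 0 it lies 112 mm in front of the turntable axis.
- cap_black: Bystander on the tray: black lens cap, 66 mm across, 10 mm high. Origin: centre of its underside.
- cap_grey: Bystander on the tray: grey lens cap, 60 mm across, 12 mm high. Origin: centre of its underside.
- cap_white: Bystander on the tray: white lens cap, 54 mm across, 10 mm high. Origin: centre of its underside.
- cap_clear: Bystander on the tray: amber see-through lens cap, 58 mm across, 14 mm high. Origin: centre of its underside.
- tube: Bystander on the tray: chrome extension tube standing on end, 58 mm across, 30 mm high. Origin: centre of its underside.
- prism: Bystander on the tray: upright three-sided glass prism, 38 mm sides, 30 mm high. Origin: centre of its underside.
- grip_ring: Bystander on the tray: black silicone lens grip ring lying flat, 68 mm across, 12 mm high. Origin: centre of its underside.
- cold_shoe: Bystander on the tray: aluminium cold-shoe mount, 26 x 26 x 14 mm. Origin: centre of its underside.
Not all that is in view belongs to the job. What is shaped like the tin but green or yellow is not meant.

How it is judged:
On the way, in this order (a step that is already met when the one before it is completed fails the run):
1. The fingertip presses on the tin (over 1 N) while its label is still turned away (contact force between the fingers and tin above 1 N and not (y of label in the frame of holder between -0.005 and 0.005 m and x of label in the frame of holder below -0.03 m)), for 0.2 s.
2. The label faces front (within 5 mm at the tin's side, about 6 degrees) while the bolt is still out (less than 6 mm of travel) (y of label in the frame of holder between -0.005 and 0.005 m and x of label in the frame of holder below -0.03 m and value of joint bolt below 0.006 m), for 0.3 s.
3. The bolt is home (at least 14 mm of travel) in the notch, the label facing front (y of label in the frame of holder between -0.005 and 0.005 m and x of label in the frame of holder below -0.03 m and value of joint bolt above 0.014 m), for 0.2 s.
At the end, for the whole second after the job is handed in: The label faces front within 5 mm at the tin's side (about 6 degrees), the bolt has at least 14 mm of travel (16 is home), the tin stands upright (within 0.05 rad) and at rest in its plate, within 5 mm of the turntable axis, and nothing is touched by the robot (all of step 3 and horizontal distance between tin and holder below 0.005 m and angle between tin's own z axis and vertical below 0.05 rad and z of tin in the frame of holder between 0.013 and 0.0205 m and linear speed of tin below 0.01 m/s and angular speed of tin below 0.05 rad/s).
It fails at once if The fingers press on the tin with more than 16 N (contact force between the fingers and tin above 16 N).
It fails at once if The fingers press on the bolt or the holder with more than 20 N (contact force between the fingers and holder above 20 N).
It fails at once if The tin is tipped by more than 0.15 rad or lifted out of its plate (angle between tin's own z axis and vertical above 0.15 rad or z of tin in the frame of holder above 0.026 m).
It fails at once if A bystander on the tray is moved by more than 15 mm (distance of any of cap_black, cap_grey, cap_white, cap_clear, tube, prism, grip_ring, cold_shoe from where it was at the start of the episode above 0.015 m).
It also fails if it takes over 64 s, if anything falls off the work surface, if the arm or the gripper's body presses on something with over 40 N, if the wrist force passes 120 N, or if a joint passes its speed limit or range.

## Working session

There is one attempt and no reset: what is moved stays moved. The work goes in short steps, Python scripts to look and compute and a tool call to move; the robot and the scene stay as the last step left them, time stands still between calls to the robot, and variables do not carry over. Pictures are saved under pics/ and viewed, at most 10 in all, crops included, and the job is handed in when it is done.

Besides the shell and the picture viewer there is one more tool, called after "Request:" in YAML: its name, and indented under it one key for each argument. arm_command: Moves the arm, as the interface text tells. Its arguments: {"type":"object","properties":{"plan":{"type":"array"},"squeeze":{"type":"number"}},"required":["plan"]}

```bash
mkdir -p pics; cat > h.py <<'E'
import numpy as np, cv2
from station import ctrl, cams
def grab(n):
    im,d=cams.camera(n); return im,d,cams.camera_info(n)
def cloud(d,K):
    v,u=np.mgrid[:d.shape[0],:d.shape[1]]
    P=np.stack([(u-K["cx"])/K["fx"]*d,(v-K["cy"])/K["fy"]*d,d,np.ones_like(d)],-1)
    return (P@np.linalg.inv(K["world_to_cam"]).T)[...,:3]
E
python3 - <<'E'
from h import *
for n in("top","scene"):
    im,d,K=grab(n); cv2.imwrite(f"pics/{n}0.png",im); np.savez(f"{n}0.npz",im=im,W=cloud(d,K),d=d)
o=ctrl.get_obs(); print({k:np.round(v,3) for k,v in o.items()})
E
```

```text
{'time_s': np.float64(0.1), 'qpos': array([-1.242,  0.3  ,  1.521, -0.   ,  1.321, -0.067]), 'joint_vel': array([-0.001, -0.002, -0.001, -0.   ,  0.002, -0.001]), 'tau': array([ 1.0000e-03, -5.3265e+01, -3.5329e+01,  7.1000e-02,  2.3000e-02,
       -0.0000e+00]), 'ee_pos': array([ 0.212, -0.507,  0.205]), 'eef_rot': array([-3.141, -0.   ,  0.396]), 'force': array([-1.534,  1.266,  0.445]), 'moment': array([-0.004, -0.02 ,  0.024]), 'grip_force': np.float64(0.0), 'grip_width': np.float64(0.094)}
```

View pics/top0.png

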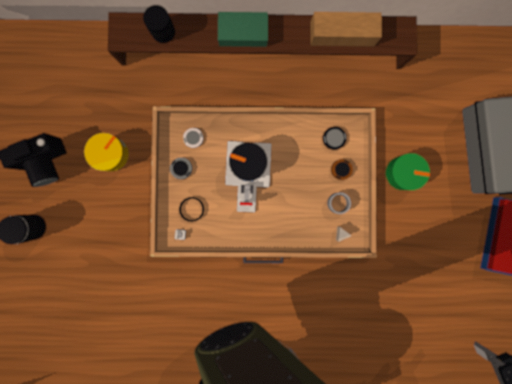

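View pics/scene0.png

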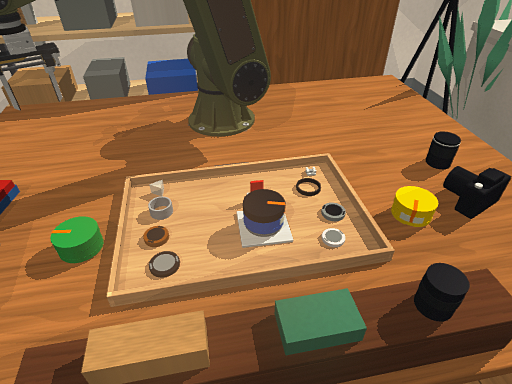

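The top view shows the tin lid at about (248,160), its stripe pointing left to (232,156), and the red tab at about (246,203) in front, on the robot's side. Bystanders stand on both sides of it in the tray.

```bash
cat >> h.py <<'E'
def measure(im,W,verbose=True):
    x,y,z=np.moveaxis(W,-1,0); b,g,r=[im[...,i].astype(int) for i in range(3)]
    out={}
    roi=np.zeros(z.shape,bool); roi[125:225,215:285]=1
    lid=roi&(z>.068)&(z<.115)&(r<60)&(g<60)
    ora=roi&(z>.07)&(r>130)&(g>50)&(g<150)&(b<80)
    alll=(lid|ora)
    c=cv2.findNonZero(alll.astype(np.uint8)); 
    red=roi&(r>100)&(g<60)&(b<60)
    out=dict(lid=lid,ora=ora,red=red)
    return out
E
python3 - <<'E'
from h import *
D=np.load("top0.npz"); im,W=D["im"],D["W"]
m=measure(im,W)
for k,v in m.items():
    p=W[v]; print(k,v.sum(),np.round(np.median(p,0),4),np.round(p.min(0),4),np.round(p.max(0),4))
K=cams.camera_info("top"); print(K)
al=W[(m["lid"]|m["ora"])]; al=al[al[:,2]>np.median(al[:,2])-.006]
c,R=cv2.minEnclosingCircle(al[:,:2].astype(np.float32)); print("lid c",c,R)
print("stripe",np.round(W[m["ora"]],3).tolist()[::4])
# holder base plate white top at ~z
x,y,z=np.moveaxis(W,-1,0); roi=np.zeros(z.shape,bool); roi[130:220,215:285]=1
s=roi&(im.min(-1)>110); p=W[s]; print("white",s.sum(),np.round(np.percentile(p,[2,50,98],axis=0),4))
big=cv2.resize(im[100:265,145:385],None,fx=3.3,fy=3.3,interpolation=cv2.INTER_CUBIC); cv2.imwrite("pics/z.png",big)
E
```

```text
lid 945 [0.5937 0.0309 0.0874] [ 0.5512 -0.0117  0.0825] [0.6426 0.0792 0.0919]
ora 79 [0.604  0.0565 0.0881] [0.507  0.0278 0.0837] [0.6163 0.0792 0.9604]
red 17 [0.4908 0.0457 0.0691] [0.4906 0.0278 0.064 ] [0.6118 0.074  0.0891]
{'fx': 347.96942715481316, 'fy': 347.96942715481316, 'cx': 253.19599387288739, 'cy': 184.05787062134883, 'world_to_cam': array([[ 0.00827216, -0.99992541,  0.00898592,  0.01493088],
       [-0.99930387, -0.00859326, -0.03630337,  0.54170187],
       [ 0.03637788, -0.00867935, -0.99930041,  0.94150546],
       [ 0.        ,  0.        ,  0.        ,  1.        ]])}
lid c (0.5747204422950745, 0.03525599464774132) 0.06828279793262482
stripe [[0.507, 0.028, 0.96], [0.614, 0.074, 0.088], [0.612, 0.077, 0.084], [0.611, 0.066, 0.09], [0.609, 0.076, 0.089], [0.609, 0.066, 0.091], [0.609, 0.056, 0.087], [0.606, 0.072, 0.087], [0.607, 0.062, 0.087], [0.606, 0.051, 0.091], [0.604, 0.066, 0.088], [0.604, 0.056, 0.088], [0.604, 0.046, 0.084], [0.601, 0.059, 0.089], [0.601, 0.049, 0.089], [0.599, 0.056, 0.086], [0.599, 0.046, 0.087], [0.597, 0.046, 0.085], [0.507, 0.028, 0.96], [0.507, 0.028, 0.96]]
white 1075 [[ 0.4684 -0.023   0.0067]
 [ 0.5469  0.0442  0.0154]
 [ 0.6553  0.0947  0.068 ]]
```

View pics/z.png

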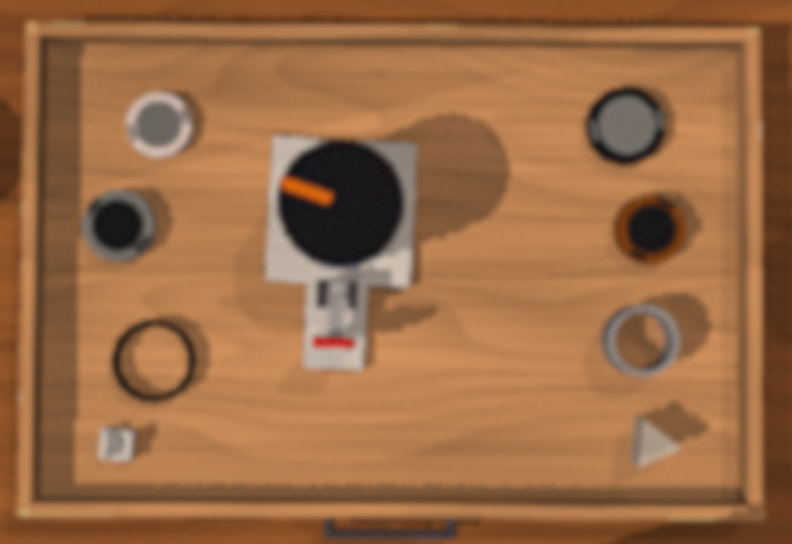

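The zoom shows the square base slightly rotated, with corners at about (273,136), (417,143), (413,287) and (267,280). The stripe runs from (333,199) out to (282,184), and the tab is a red bar at (313..355,343).

```bash
cat >> h.py <<'E'
def ray(uv,z,K):
    T=np.linalg.inv(K["world_to_cam"]); uv=np.atleast_2d(uv).astype(float)
    d=np.c_[(uv[:,0]-K["cx"])/K["fx"],(uv[:,1]-K["cy"])/K["fy"],np.ones(len(uv))]@T[:3,:3].T
    return T[:3,3]+d*((z-T[2,3])/d[:,2])[:,None]
E
python3 - <<'E'
from h import *
D=np.load("top0.npz"); im,W=D["im"],D["W"]; K=cams.camera_info("top")
x,y,z=np.moveaxis(W,-1,0)
fl=z[215:240,280:320]; print("floor",np.median(fl), np.median(z[150:180,285:320]))
b=(im.min(-1)>95)&(z<.03); roi=np.zeros(z.shape,bool); roi[138:190,222:275]=1; b&=roi
print("base z",np.median(z[b]))
big=lambda a:(np.array(a,float)+.5)/3.3-.5+[145,100]
fz=np.median(fl)
c=ray(big([(273,136),(417,143),(413,287),(267,280)]),fz+.008,K)[:,:2]; print(c,c.mean(0))
for i,j in((3,0),(2,1)): print("yaw",np.degrees(np.arctan2(*(c[j]-c[i])[::-1])))
for i,j in((1,0),(2,3)): print("yaw",np.degrees(np.arctan2(*(c[j]-c[i])[::-1]))-90)
# lid sub-pixel
r=im[...,2].astype(int);g=im[...,1].astype(int);bl=im[...,0].astype(int)
zl=.0874
ora=np.zeros(z.shape,bool); ora[150:168,228:250]=1; ora&=(r>120)&(r-bl>70)
dark=np.zeros(z.shape,bool); dark[138:185,225:272]=1; dark&=((r<65)|ora)&(z>.075)
cs,_=cv2.findContours(dark.astype(np.uint8),cv2.RETR_EXTERNAL,cv2.CHAIN_APPROX_NONE); cc=max(cs,key=cv2.contourArea)
print("ell",cv2.fitEllipse(cc)); e=cv2.fitEllipse(cc)[0]
L=ray(e,zl,K)[0]; print("lid centre",L)
po=np.argwhere(ora)[:,::-1]; wo=ray(po,zl,K)[:,:2]; m=wo.mean(0); u,s,v=np.linalg.svd(wo-m); print("stripe mean",m,"dir",np.degrees(np.arctan2(*v[0][::-1])),"from centre",np.degrees(np.arctan2(*(m-L[:2])[::-1])), len(po))
t=ray(big([(313,342),(355,344)]),fz+.060,K); print("tab",t)
hi=np.zeros(z.shape,bool);hi[195:212,236:258]=1
p=W[hi&(r>90)&(g<70)]; print("tab pts",p.round(3).tolist())
E
```

```text
floor 0.007408364173281168 0.0073788327914327545
base z 0.014987284479176743
[[ 0.65865555  0.09095532]
 [ 0.6539913  -0.02817871]
 [ 0.53476797 -0.02564697]
 [ 0.53950468  0.09458332]] [0.59672987 0.03292824]
yaw -1.7440448081920517
yaw -1.2165063021505513
yaw -2.242059777686677
yaw -2.256113306390688
ell ((248.03082275390625, 161.0603790283203), (35.74333190917969, 36.32118225097656), 164.7730712890625)
lid centre [0.59652227 0.0336501  0.0874    ]
stripe mean [0.60585982 0.06069617] dir 70.55839503449337 from centre 70.95295875426676 76
tab [[0.48985899 0.0546817  0.06740836]
 [0.48857222 0.0220623  0.06740836]]
tab pts [[0.493, 0.041, 0.038], [0.493, 0.038, 0.037], [0.493, 0.036, 0.039], [0.491, 0.051, 0.066], [0.491, 0.048, 0.067], [0.491, 0.046, 0.068], [0.491, 0.043, 0.064], [0.491, 0.041, 0.067], [0.491, 0.038, 0.064], [0.491, 0.035, 0.069], [0.491, 0.033, 0.066], [0.491, 0.03, 0.07], [0.491, 0.028, 0.069], [0.488, 0.03, 0.069], [0.488, 0.028, 0.068]]
```

The manual's scale: shifts go in shares of 1000 mm and turns go in shares of pi rad. Converting my numbers, 450 mm / 1000 = 0.45, -263 mm / 1000 = -0.263.

Request:
arm_command:
  plan:
    - [[0.04, -0.023, 0, 0, 0, 0, 1], [0.08, -0.047, 0, 0, 0, 0, 1], [0.125, -0.073, 0, 0, 0, 0, 1], [0.17, -0.099, 0, 0, 0, 0, 1], [0.21, -0.123, 0, 0, 0, 0, 1], [0.25, -0.146, 0, 0, 0, 0, 1], [0.29, -0.169, 0, 0, 0, 0, 1], [0.33, -0.193, 0, 0, 0, 0, 1], [0.37, -0.216, 0, 0, 0, 0, 1], [0.41, -0.24, 0, 0, 0, 0, 1], [0.45, -0.263, 0, 0, 0, 0, 1], [0.45, -0.263, 0, 0, 0, 0, 1]]
  squeeze: 10

```text
time_s: 1.3
ee_pos: [0.5276, -0.0875, 0.2048]
eef_rot: [-3.141, 0.0, 0.4]
force: [-0.3, -0.9, 0.4]
grip_width: 0.0021
grip_force: 0.0
```

To row units: 146 mm / 1000 = 0.146, 115 mm / 1000 = 0.115.

Request:
arm_command:
  plan:
    - [[0.04, -0.023, 0, 0, 0, 0, 1], [0.08, -0.046, 0, 0, 0, 0, 1], [0.115, -0.066, 0.01, 0, 0, 0, 1], [0.146, -0.084, 0.03, 0, 0, 0, 1], [0.146, -0.084, 0.055, 0, 0, 0, 1], [0.146, -0.084, 0.08, 0, 0, 0, 1], [0.146, -0.084, 0.095, 0, 0, 0, 1], [0.146, -0.084, 0.103, 0, 0, 0, 1], [0.146, -0.084, 0.103, 0, 0, 0, 1], [0.146, -0.084, 0.103, 0, 0, 0, 1]]

```text
time_s: 2.3
ee_pos: [0.6286, 0.0422, 0.1036]
eef_rot: [3.141, -0.001, 0.395]
force: [-1.0, 1.0, -0.3]
grip_width: 0.0006
grip_force: 0.0
```

```bash
python3 -c "
from h import *
o=ctrl.get_obs(); print(o['ee_pos'],o['eef_rot'],o['force'],o['qpos'])"
```

```text
[0.62864318 0.04218773 0.10359189] [ 3.14103842e+00 -1.37895894e-03  3.95387292e-01] [-0.99458076  0.98847454 -0.27158188] [8.88325295e-03 5.68613527e-01 1.38332084e+00 6.95320692e-06
 1.18817213e+00 1.18429008e+00]
```

To row units: 11 mm / 1000 = 0.011, 10 mm / 1000 = 0.01.

Request:
arm_command:
  plan:
    - [[0.003, -0.004, 0.002, 0, 0, 0, 1], [0.003, -0.004, 0.004, 0, 0, 0, 1], [0.003, -0.004, 0.006, 0, 0, 0, 1], [0.003, -0.004, 0.008, 0, 0, 0, 1], [0.003, -0.004, 0.009, 0, 0, 0, 1], [0.003, -0.004, 0.01, 0, 0, 0, 1], [0.003, -0.004, 0.011, 0, 0, 0, 1], [0.003, -0.004, 0.011, 0, 0, 0, 1]]

```text
time_s: 3.1
ee_pos: [0.6293, 0.0473, 0.0913]
eef_rot: [-3.141, 0.0, 0.396]
force: [-0.5, -0.1, 0.1]
grip_width: 0.0007
grip_force: 0.0
```

To row units: 1.5 mm / 1000 = 0.0015, 1 mm / 1000 = 0.001.

Request:
arm_command:
  plan:
    - [[0, 0, 0.0005, 0, 0, 0, 1], [0, 0, 0.001, 0, 0, 0, 1], [0, 0, 0.0015, 0, 0, 0, 1], [0, 0, 0.0015, 0, 0, 0, 1], [0, 0, 0.0015, 0, 0, 0, 1]]

```text
time_s: 3.6
ee_pos: [0.6294, 0.0473, 0.0899]
eef_rot: [-3.142, 0.0, 0.396]
force: [-0.1, -0.3, 0.8]
grip_width: 0.0004
grip_force: 0.0
```

To row units: 1 mm / 1000 = 0.001, 0.5 mm / 1000 = 0.0005.

Request:
arm_command:
  plan:
    - [[0, 0, 0.0005, 0, 0, 0, 1], [0, 0, 0.001, 0, 0, 0, 1], [0, 0, 0.001, 0, 0, 0, 1], [0, 0, 0.001, 0, 0, 0, 1]]

```text
time_s: 4.0
ee_pos: [0.6294, 0.0473, 0.0889]
eef_rot: [-3.142, 0.0, 0.396]
force: [-0.7, -0.3, 0.6]
grip_width: 0.0007
grip_force: 0.0
```

To row units: 0.5 mm / 1000 = 0.0005.

Request:
arm_command:
  plan:
    - [[0, 0, 0.0005, 0, 0, 0, 1], [0, 0, 0.0005, 0, 0, 0, 1], [0, 0, 0.0005, 0, 0, 0, 1]]

```text
time_s: 4.3
ee_pos: [0.6294, 0.0473, 0.0884]
eef_rot: [-3.142, 0.0, 0.396]
force: [-0.8, 0.1, 0.6]
grip_width: 0.0008
grip_force: 0.0
```

To row units: 0.5 mm / 1000 = 0.0005.

Request:
arm_command:
  plan:
    - [[0, 0, 0.0005, 0, 0, 0, 1], [0, 0, 0.0005, 0, 0, 0, 1], [0, 0, 0.0005, 0, 0, 0, 1]]

```text
time_s: 4.6
ee_pos: [0.6296, 0.0474, 0.0882]
eef_rot: [3.141, -0.0, 0.396]
force: [-0.1, 0.9, 2.3]
grip_width: 0.0002
grip_force: 1.2
```

To row units: 0.4 mm / 1000 = 0.0004.

Request:
arm_command:
  plan:
    - [[0, 0, 0.0004, 0, 0, 0, 1], [0, 0, 0.0004, 0, 0, 0, 1], [0, 0, 0.0004, 0, 0, 0, 1]]

```text
time_s: 4.9
ee_pos: [0.6296, 0.0474, 0.0879]
eef_rot: [3.141, -0.001, 0.396]
force: [1.0, 0.1, 3.8]
grip_width: 0.0004
grip_force: 2.4
```

To row units: 0.4 mm / 1000 = 0.0004.

Request:
arm_command:
  plan:
    - [[0, 0, 0.0004, 0, 0, 0, 1], [0, 0, 0.0004, 0, 0, 0, 1], [0, 0, 0.0004, 0, 0, 0, 1]]

```text
time_s: 5.2
ee_pos: [0.6297, 0.0474, 0.0876]
eef_rot: [3.141, -0.001, 0.396]
force: [0.9, 0.4, 5.9]
grip_width: 0.0006
grip_force: 3.1
```

To row units: 0.7 mm / 1000 = 0.0007.

Request:
arm_command:
  plan:
    - [[0, 0, 0.0007, 0, 0, 0, 1], [0, 0, 0.0007, 0, 0, 0, 1], [0, 0, 0.0007, 0, 0, 0, 1]]

```text
time_s: 5.5
ee_pos: [0.6299, 0.0474, 0.0872]
eef_rot: [3.141, -0.002, 0.396]
force: [1.1, 1.7, 8.5]
grip_width: 0.0003
grip_force: 4.1
```

To row units: -7.5 mm / 1000 = -0.0075, -5.6 mm / 1000 = -0.0056, -0.209 rad / 3.1416 = -0.0665.

Request:
arm_command:
  plan:
    - [[0, -0.0019, 0, 0, 0, -0.0166, 1], [-0.0002, -0.0038, 0, 0, 0, -0.0334, 1], [-0.0004, -0.0056, 0, 0, 0, -0.05, 1], [-0.0008, -0.0075, 0, 0, 0, -0.0665, 1]]

```text
time_s: 5.9
ee_pos: [0.6264, 0.0534, 0.0872]
eef_rot: [3.14, -0.001, 0.607]
force: [1.8, -4.0, 7.9]
grip_width: 0.0003
grip_force: 3.8
```

To row units: -18 mm / 1000 = -0.018, -3.8 mm / 1000 = -0.0038, -0.524 rad / 3.1416 = -0.1668.

Request:
arm_command:
  plan:
    - [[0, -0.0019, 0, 0, 0, -0.0166, 1], [-0.0002, -0.0038, 0, 0, 0, -0.0334, 1], [-0.0004, -0.0056, 0, 0, 0, -0.05, 1], [-0.0008, -0.0075, 0, 0, 0, -0.0665, 1], [-0.0012, -0.0093, 0, 0, 0, -0.0834, 1], [-0.0018, -0.0111, 0, 0, 0, -0.0999, 1], [-0.0024, -0.0129, 0, 0, 0, -0.1168, 1], [-0.0031, -0.0146, 0, 0, 0, -0.1334, 1], [-0.0039, -0.0163, 0, 0, 0, -0.1499, 1], [-0.0048, -0.018, 0, 0, 0, -0.1668, 1]]

```text
time_s: 6.9
ee_pos: [0.6125, 0.0657, 0.0873]
eef_rot: [3.139, -0.001, 1.131]
force: [3.2, -2.4, 7.1]
grip_width: 0.0004
grip_force: 3.6
```

```bash
cat > look.py <<'E'
import sys
from h import *
im,d,K=grab("scene"); W=cloud(d,K)
cv2.imwrite(f"pics/{sys.argv[1]}.png",cv2.resize(im[130:270,200:330],None,fx=4,fy=4,interpolation=cv2.INTER_CUBIC))
C=np.array([.5966,.0335])
for n in("scene","top"):
    im,d,K=grab(n); r,g,b=[im[...,i].astype(int) for i in(2,1,0)]
    # reproject all pixels on lid plane
    v,u=np.mgrid[:384,:512]; P=ray(np.c_[u.ravel(),v.ravel()],.0872,K)[:,:2].reshape(384,512,2)
    z=cloud(d,K)[...,2]
    q=P-C; R=np.hypot(q[...,0],q[...,1])
    m=(R<.049)&(r>90)&(r-b>60)&(abs(z-.0872)<.012)
    if m.sum()>5:
        mm=q[m].mean(0); w=np.linalg.svd(q[m]-mm)[2][0]; w*=np.sign(w@mm)
        print(n,m.sum(),"stripe angle",np.degrees(np.arctan2(mm[1],mm[0])).round(1),"dir",np.degrees(np.arctan2(w[1],w[0])).round(1),"R",R[m].min().round(3),R[m].max().round(3))
o=ctrl.get_obs(); print(o['time_s'],o['ee_pos'].round(4),o['eef_rot'].round(3),o['force'].round(1))
E
python3 look.py a
```

```text
scene 27 stripe angle 116.6 dir 50.5 R 0.008 0.048
7.05 [0.6124 0.0657 0.0873] [ 3.139e+00 -1.000e-03  1.129e+00] [ 3.3 -1.4  7.1]
```

View pics/a.png

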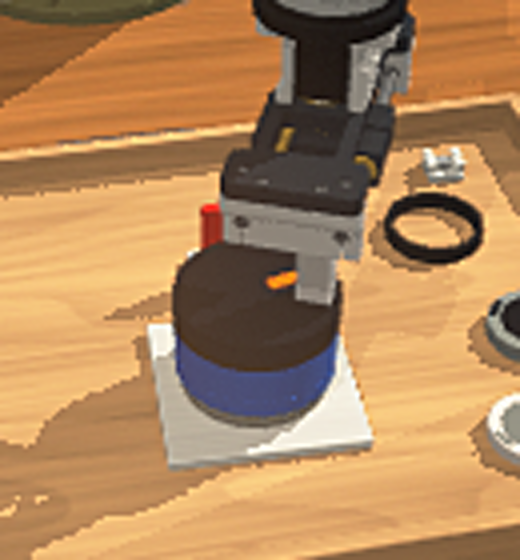

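The stripe has moved round with the finger, from about 71° to roughly 115°. The tin is level and the fingertip is on the lid, so I carry on.

To row units: -18 mm / 1000 = -0.018, -16.3 mm / 1000 = -0.0163, -0.524 rad / 3.1416 = -0.1668.

Request:
arm_command:
  plan:
    - [[0, -0.0019, 0.0003, 0, 0, -0.0166, 1], [-0.0002, -0.0038, 0.0003, 0, 0, -0.0334, 1], [-0.0004, -0.0056, 0.0003, 0, 0, -0.05, 1], [-0.0008, -0.0075, 0.0003, 0, 0, -0.0665, 1], [-0.0012, -0.0093, 0.0003, 0, 0, -0.0834, 1], [-0.0018, -0.0111, 0.0003, 0, 0, -0.0999, 1], [-0.0024, -0.0129, 0.0003, 0, 0, -0.1168, 1], [-0.0031, -0.0146, 0.0003, 0, 0, -0.1334, 1], [-0.0039, -0.0163, 0.0003, 0, 0, -0.1499, 1], [-0.0048, -0.018, 0.0003, 0, 0, -0.1668, 1]]

```text
time_s: 8.05
ee_pos: [0.5944, 0.0693, 0.0872]
eef_rot: [3.138, 0.0, 1.655]
force: [3.8, 0.3, 7.7]
grip_width: 0.0006
grip_force: 3.9
```

```bash
python3 look.py b
```

```text
scene 45 stripe angle 144.8 dir -133.2 R 0.008 0.048
8.2 [0.5943 0.0693 0.0871] [3.139 0.    1.653] [4.8 0.6 7.7]
```

To row units: -18 mm / 1000 = -0.018, -4.8 mm / 1000 = -0.0048, -0.524 rad / 3.1416 = -0.1668.

Request:
arm_command:
  plan:
    - [[0, -0.0019, 0.0001, 0, 0, -0.0166, 1], [-0.0002, -0.0038, 0.0001, 0, 0, -0.0334, 1], [-0.0004, -0.0056, 0.0001, 0, 0, -0.05, 1], [-0.0008, -0.0075, 0.0001, 0, 0, -0.0665, 1], [-0.0012, -0.0093, 0.0001, 0, 0, -0.0834, 1], [-0.0018, -0.0111, 0.0001, 0, 0, -0.0999, 1], [-0.0024, -0.0129, 0.0001, 0, 0, -0.1168, 1], [-0.0031, -0.0146, 0.0001, 0, 0, -0.1334, 1], [-0.0039, -0.0163, 0.0001, 0, 0, -0.1499, 1], [-0.0048, -0.018, 0.0001, 0, 0, -0.1668, 1]]

```text
time_s: 9.2
ee_pos: [0.5768, 0.0633, 0.0871]
eef_rot: [3.139, 0.002, 2.179]
force: [4.3, 1.8, 7.3]
grip_width: 0.0005
grip_force: 4.1
```

```bash
python3 look.py c
```

```text
scene 55 stripe angle 162.5 dir -132.1 R 0.009 0.049
9.35 [0.5768 0.0633 0.0871] [3.139e+00 2.000e-03 2.177e+00] [3.8 0.7 8.3]
```

View pics/c.png

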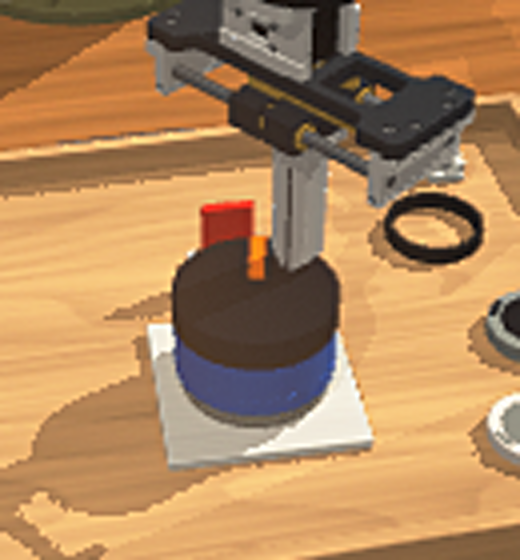

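The stripe now points nearly at the red tab, at about (258,255) in the crop. It is probably still a few degrees short.

```bash
cat > ang.py <<'E'
from h import *
def ang(im,K,z0=.0872,C=(.5966,.0335)):
    r,g,b=[im[...,i].astype(int) for i in(2,1,0)]
    v,u=np.mgrid[:384,:512]; P=ray(np.c_[u.ravel(),v.ravel()],z0,K)[:,:2].reshape(384,512,2)
    q=P-np.array(C); R=np.hypot(q[...,0],q[...,1])
    m=((R<.055)&(r>120)&(r-b>70)&(g-b>25)&(r-g>40)).astype(np.uint8)
    n,l,s,_=cv2.connectedComponentsWithStats(m); k=1+np.argmax(s[1:,4]); m=l==k
    mm=q[m].mean(0); w=np.linalg.svd(q[m]-mm)[2][0]; w*=np.sign(w@mm)
    f=lambda a:np.degrees(np.arctan2(a[1],a[0])).round(1)
    return m.sum(),f(mm),f(w),mm.round(4),R[m].min().round(3),R[m].max().round(3)
if __name__=="__main__":
    for n in("top","scene"): print(n,0,ang(np.load(n+"0.npz")["im"],cams.camera_info(n)))
    for n in("top","scene"):
        im,d,K=grab(n)
        try: print(n,ang(im,K))
        except Exception as e: print(n,e)
E
python3 ang.py
```

```text
top 0 (np.int64(74), np.float64(71.1), np.float64(70.5), array([0.0091, 0.0267]), np.float64(0.008), np.float64(0.049))
scene 0 (np.int64(135), np.float64(99.6), np.float64(12.4), array([-0.0059,  0.0349]), np.float64(0.008), np.float64(0.055))
top attempt to get argmax of an empty sequence
scene (np.int64(56), np.float64(166.6), np.float64(164.0), array([-0.0317,  0.0076]), np.float64(0.009), np.float64(0.055))
```

To row units: -70 mm / 1000 = -0.07, -30 mm / 1000 = -0.03, -0.105 rad / 3.1416 = -0.0334.

Request:
arm_command:
  plan:
    - [[0, -0.0019, 0, 0, 0, -0.0166, 1], [-0.0002, -0.0038, 0, 0, 0, -0.0334, 1], [-0.0002, -0.0038, 0, 0, 0, -0.0334, 1], [-0.0002, -0.0038, -0.005, 0, 0, -0.0334, 1], [-0.0002, -0.0038, -0.03, 0, 0, -0.0334, 1], [-0.0002, -0.0038, -0.07, 0, 0, -0.0334, 1], [-0.0002, -0.0038, -0.07, 0, 0, -0.0334, 1]]

```text
time_s: 10.15
ee_pos: [0.5743, 0.0608, 0.1606]
eef_rot: [3.137, 0.004, 2.282]
force: [0.1, 0.3, 0.5]
grip_width: 0.0004
grip_force: 0.0
```

To row units: 380 mm / 1000 = 0.38, 350 mm / 1000 = 0.35.

Request:
arm_command:
  plan:
    - [[0.045, 0.012, 0, 0, 0, 0, 1], [0.09, 0.025, 0, 0, 0, 0, 1], [0.135, 0.037, 0, 0, 0, 0, 1], [0.18, 0.05, 0, 0, 0, 0, 1], [0.225, 0.062, 0, 0, 0, 0, 1], [0.27, 0.075, 0, 0, 0, 0, 1], [0.315, 0.087, 0, 0, 0, 0, 1], [0.35, 0.097, 0, 0, 0, 0, 1], [0.38, 0.105, 0, 0, 0, 0, 1], [0.38, 0.105, 0, 0, 0, 0, 1]]

```text
time_s: 11.15
ee_pos: [0.4022, 0.4195, 0.155]
eef_rot: [-3.14, -0.0, 2.285]
force: [-0.1, -0.4, -0.5]
grip_width: 0.0008
grip_force: 0.0
```

```bash
python3 ang.py; python3 - <<'E'
from h import *
im,d,K=grab("top"); cv2.imwrite("pics/d.png",np.hstack([cv2.resize(im[130:220,210:290],None,fx=5,fy=5,interpolation=cv2.INTER_CUBIC)]))
r,g,b=[im[...,i].astype(int) for i in(2,1,0)]
m=np.zeros(r.shape,bool); m[195:212,232:260]=1; m&=(r>90)&(r-g>60)&(r-b>60)
w=ray(np.argwhere(m)[:,::-1],.0675,K)[:,:2]; print("tab top",len(w),w.mean(0),w.min(0),w.max(0)); s=np.linalg.svd(w-w.mean(0))[2][0]; print(np.degrees(np.arctan2(s[1],s[0])))
o=ctrl.get_obs(); print(o['ee_pos'],o['eef_rot'],o['time_s'])
E
```

```text
top 0 (np.int64(74), np.float64(71.1), np.float64(70.5), array([0.0091, 0.0267]), np.float64(0.008), np.float64(0.049))
scene 0 (np.int64(135), np.float64(99.6), np.float64(12.4), array([-0.0059,  0.0349]), np.float64(0.008), np.float64(0.055))
top (np.int64(51), np.float64(170.8), np.float64(172.1), array([-0.0281,  0.0046]), np.float64(0.01), np.float64(0.046))
scene (np.int64(107), np.float64(131.7), np.float64(45.6), array([-0.0229,  0.0257]), np.float64(0.009), np.float64(0.055))
tab top 37 [0.48671127 0.03087026] [0.47050192 0.00456643] [0.49356232 0.05340561]
-106.20053796104484
[0.40435796 0.4164912  0.15545706] [-3.14036879e+00  2.38759267e-04  2.28170346e+00] 11.3
```

View pics/d.png

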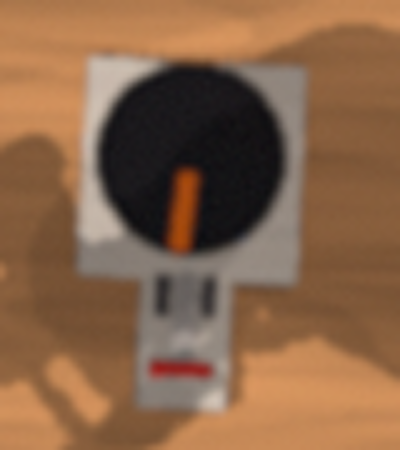

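The stripe, from (190,170) to (179,250), is about 5–6° from the holder axis, whose edges lean about 2.6° in the picture. A further turn of about 5.5° in the same sense is needed.

To row units: -380 mm / 1000 = -0.38, -105 mm / 1000 = -0.105.

Request:
arm_command:
  plan:
    - [[-0.045, -0.012, 0, 0, 0, 0, 1], [-0.09, -0.025, 0, 0, 0, 0, 1], [-0.135, -0.037, 0, 0, 0, 0, 1], [-0.18, -0.05, 0, 0, 0, 0, 1], [-0.225, -0.062, 0, 0, 0, 0, 1], [-0.27, -0.075, 0, 0, 0, 0, 1], [-0.315, -0.087, 0, 0, 0, 0, 1], [-0.35, -0.097, 0, 0, 0, 0, 1], [-0.38, -0.105, 0.01, 0, 0, 0, 1], [-0.38, -0.105, 0.04, 0, 0, 0, 1], [-0.38, -0.105, 0.06, 0, 0, 0, 1], [-0.38, -0.105, 0.065, 0, 0, 0, 1]]

```text
time_s: 12.5
ee_pos: [0.5715, 0.0591, 0.0888]
eef_rot: [-3.138, -0.002, 2.28]
force: [0.1, -0.5, -0.4]
grip_width: 0.0004
grip_force: 0.0
```

To row units: 1 mm / 1000 = 0.001, 0.5 mm / 1000 = 0.0005.

Request:
arm_command:
  plan:
    - [[0, 0, 0.0005, 0, 0, 0, 1], [0, 0, 0.001, 0, 0, 0, 1], [0, 0, 0.001, 0, 0, 0, 1], [0, 0, 0.001, 0, 0, 0, 1]]

```text
time_s: 12.9
ee_pos: [0.573, 0.0609, 0.0909]
eef_rot: [3.141, 0.001, 2.282]
force: [-0.1, -0.0, -0.2]
grip_width: 0.0005
grip_force: 0.0
```

To row units: 3 mm / 1000 = 0.003, 2.5 mm / 1000 = 0.0025.

Request:
arm_command:
  plan:
    - [[0, 0, 0.001, 0, 0, 0, 1], [0, 0, 0.002, 0, 0, 0, 1], [0, 0, 0.0025, 0, 0, 0, 1], [0, 0, 0.003, 0, 0, 0, 1], [0, 0, 0.003, 0, 0, 0, 1], [0, 0, 0.003, 0, 0, 0, 1]]

```text
time_s: 13.5
ee_pos: [0.5729, 0.061, 0.0876]
eef_rot: [3.141, 0.0, 2.282]
force: [-3.0, 0.7, 5.9]
grip_width: 0.0006
grip_force: 3.3
```

To row units: 0.8 mm / 1000 = 0.0008, 0.5 mm / 1000 = 0.0005.

Request:
arm_command:
  plan:
    - [[0, 0, 0.0005, 0, 0, 0, 1], [0, 0, 0.0008, 0, 0, 0, 1], [0, 0, 0.0008, 0, 0, 0, 1], [0, 0, 0.0008, 0, 0, 0, 1]]

```text
time_s: 13.9
ee_pos: [0.5729, 0.0611, 0.0871]
eef_rot: [3.141, 0.0, 2.282]
force: [-3.9, 2.3, 9.2]
grip_width: 0.0002
grip_force: 4.8
```

To row units: -5 mm / 1000 = -0.005, -3.8 mm / 1000 = -0.0038, -0.14 rad / 3.1416 = -0.0446.

Request:
arm_command:
  plan:
    - [[0, -0.0013, 0, 0, 0, -0.0111, 1], [-0.0001, -0.0025, 0, 0, 0, -0.0223, 1], [-0.0002, -0.0038, 0, 0, 0, -0.0334, 1], [-0.0003, -0.005, 0, 0, 0, -0.0446, 1], [-0.0003, -0.005, 0, 0, 0, -0.0446, 1], [-0.0003, -0.005, 0, 0, 0, -0.0446, 1]]

```text
time_s: 14.5
ee_pos: [0.5701, 0.0576, 0.0873]
eef_rot: [3.139, 0.002, 2.422]
force: [1.9, 1.5, 5.9]
grip_width: 0.0004
grip_force: 3.4
```

```bash
python3 - <<'E'
from h import *
im,d,K=grab("scene"); cv2.imwrite("pics/e.png",cv2.resize(im[160:250,230:310],None,fx=6,fy=6,interpolation=cv2.INTER_CUBIC))
E
python3 ang.py
```

```text
top 0 (np.int64(74), np.float64(71.1), np.float64(70.5), array([0.0091, 0.0267]), np.float64(0.008), np.float64(0.049))
scene 0 (np.int64(135), np.float64(99.6), np.float64(12.4), array([-0.0059,  0.0349]), np.float64(0.008), np.float64(0.055))
top attempt to get argmax of an empty sequence
scene (np.int64(55), np.float64(91.2), np.float64(1.7), array([-0.001,  0.048]), np.float64(0.048), np.float64(0.055))
```

To row units: 370 mm / 1000 = 0.37, 135 mm / 1000 = 0.135.

Request:
arm_command:
  plan:
    - [[0, 0, -0.005, 0, 0, 0, 1], [0, 0, -0.035, 0, 0, 0, 1], [0, 0, -0.07, 0, 0, 0, 1], [0.045, 0.012, -0.07, 0, 0, 0, 1], [0.09, 0.02, -0.07, 0, 0, 0, 1], [0.135, 0.025, -0.07, 0, 0, 0, 1], [0.18, 0.03, -0.07, 0, 0, 0, 1], [0.225, 0.035, -0.07, 0, 0, 0, 1], [0.27, 0.04, -0.07, 0, 0, 0, 1], [0.315, 0.045, -0.07, 0, 0, 0, 1], [0.35, 0.05, -0.07, 0, 0, 0, 1], [0.37, 0.055, -0.07, 0, 0, 0, 1]]

```text
time_s: 15.85
ee_pos: [0.3253, 0.344, 0.1564]
eef_rot: [-3.141, -0.0, 2.424]
force: [1.1, -0.9, 1.0]
grip_width: 0.0004
grip_force: 0.0
```

```bash
python3 ang.py|grep -v " 0 "; python3 - <<'E'
from h import *
im,d,K=grab("top"); cv2.imwrite("pics/f.png",cv2.resize(im[130:220,210:290],None,fx=6,fy=6,interpolation=cv2.INTER_CUBIC))
o=ctrl.get_obs(); print(o['ee_pos'],o['eef_rot'],o['time_s'])
E
```

```text
top (np.int64(73), np.float64(170.5), np.float64(173.4), array([-0.027 ,  0.0045]), np.float64(0.007), np.float64(0.048))
scene (np.int64(120), np.float64(128.1), np.float64(41.0), array([-0.0202,  0.0257]), np.float64(0.009), np.float64(0.055))
[0.32667288 0.34290669 0.15622639] [-3.14122598e+00  1.31702853e-04  2.42387501e+00] 16.0
```

View pics/f.png

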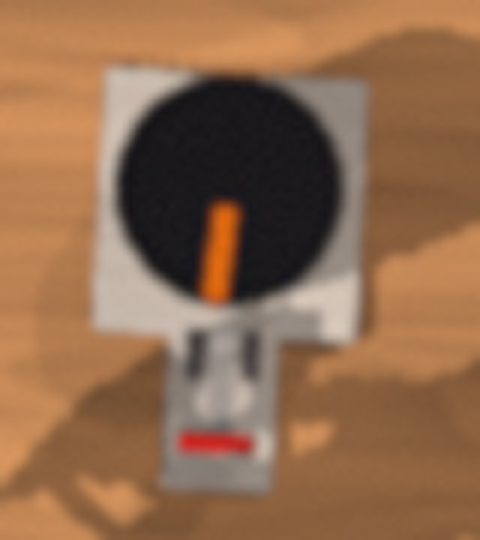

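The stripe still points about 6° left of the holder axis, from (229,203) to (213,302), so the last push mostly slipped. I will press further out at 40 mm radius, and a little more firmly.

To row units: -368 mm / 1000 = -0.368, -345 mm / 1000 = -0.345, 0.24 rad / 3.1416 = 0.0764.

Request:
arm_command:
  plan:
    - [[-0.045, -0.006, 0, 0, 0, 0.0127, 1], [-0.09, -0.011, 0, 0, 0, 0.0255, 1], [-0.135, -0.017, 0, 0, 0, 0.0382, 1], [-0.18, -0.023, 0, 0, 0, 0.0509, 1], [-0.225, -0.028, 0, 0, 0, 0.0637, 1], [-0.27, -0.034, 0, 0, 0, 0.0764, 1], [-0.315, -0.04, 0, 0, 0, 0.0764, 1], [-0.345, -0.043, 0, 0, 0, 0.0764, 1], [-0.368, -0.046, 0.01, 0, 0, 0.0764, 1], [-0.368, -0.046, 0.04, 0, 0, 0.0764, 1], [-0.368, -0.046, 0.057, 0, 0, 0.0764, 1], [-0.368, -0.046, 0.06, 0, 0, 0.0764, 1]]

```text
time_s: 17.2
ee_pos: [0.5725, 0.0637, 0.094]
eef_rot: [-3.138, -0.002, 2.18]
force: [-1.0, -0.9, -0.4]
grip_width: 0.0006
grip_force: 0.0
```

To row units: 2 mm / 1000 = 0.002, 1 mm / 1000 = 0.001.

Request:
arm_command:
  plan:
    - [[0, 0, 0.001, 0, 0, 0, 1], [0, 0, 0.002, 0, 0, 0, 1], [0, 0, 0.002, 0, 0, 0, 1], [0, 0, 0.002, 0, 0, 0, 1]]

```text
time_s: 17.6
ee_pos: [0.5738, 0.0654, 0.095]
eef_rot: [3.141, 0.001, 2.182]
force: [-0.3, 0.3, 0.5]
grip_width: 0.0008
grip_force: 0.0
```

Request:
arm_command:
  plan:
    - [[0, 0, 0.002, 0, 0, 0, 1], [0, 0, 0.004, 0, 0, 0, 1], [0, 0, 0.005, 0, 0, 0, 1], [0, 0, 0.006, 0, 0, 0, 1], [0, 0, 0.0065, 0, 0, 0, 1], [0, 0, 0.0065, 0, 0, 0, 1], [0, 0, 0.0065, 0, 0, 0, 1]]

```text
time_s: 18.3
ee_pos: [0.5736, 0.0655, 0.088]
eef_rot: [3.141, 0.0, 2.182]
force: [-1.7, 2.0, 4.3]
grip_width: 0.0007
grip_force: 2.1
```

To row units: 1 mm / 1000 = 0.001, 0.5 mm / 1000 = 0.0005.

Request:
arm_command:
  plan:
    - [[0, 0, 0.0005, 0, 0, 0, 1], [0, 0, 0.001, 0, 0, 0, 1], [0, 0, 0.001, 0, 0, 0, 1], [0, 0, 0.001, 0, 0, 0, 1]]

```text
time_s: 18.7
ee_pos: [0.5737, 0.0656, 0.0873]
eef_rot: [3.141, 0.0, 2.182]
force: [-3.2, 2.0, 7.9]
grip_width: 0.0006
grip_force: 4.2
```

To row units: -3 mm / 1000 = -0.003, -2 mm / 1000 = -0.002, -0.075 rad / 3.1416 = -0.0239.

Request:
arm_command:
  plan:
    - [[0, 0, 0.0005, 0, 0, 0, 1], [0, 0, 0.0005, 0, 0, 0, 1], [0, -0.001, 0.0005, 0, 0, -0.008, 1], [0, -0.002, 0.0005, 0, 0, -0.0159, 1], [-0.0001, -0.003, 0.0005, 0, 0, -0.0239, 1], [-0.0001, -0.003, 0.0005, 0, 0, -0.0239, 1]]

```text
time_s: 19.3
ee_pos: [0.572, 0.0639, 0.0872]
eef_rot: [3.139, 0.001, 2.258]
force: [0.6, 3.5, 8.3]
grip_width: 0.0003
grip_force: 4.1
```

```bash
cat > sc.py <<'E'
from h import *
im,d,K=grab("scene"); r,g,b=[im[...,i].astype(int) for i in(2,1,0)]
v,u=np.mgrid[:384,:512]; P=ray(np.c_[u.ravel(),v.ravel()],.0872,K)[:,:2].reshape(384,512,2)-[.5966,.0335]
R=np.hypot(P[...,0],P[...,1]); m=((R<.048)&(r>140)&(r-b>90)&(r-g>60)&(g>60)).astype(np.uint8)
n,l,s,_=cv2.connectedComponentsWithStats(m); 
for k in range(1,n):
    if s[k,4]<8: continue
    q=P[l==k]; mm=q.mean(0); w=np.linalg.svd(q-mm)[2][0]; w*=np.sign(w@mm); print(s[k,4],np.degrees(np.arctan2(mm[1],mm[0])).round(1),np.degrees(np.arctan2(w[1],w[0])).round(1),mm.round(4))
o=ctrl.get_obs(); print(o['force'].round(1),o['time_s'])
E
python3 sc.py
```

```text
44 175.0 172.9 [-0.0281  0.0025]
[0.6 3.1 8.4] 19.35
```

To row units: -3 mm / 1000 = -0.003, -2 mm / 1000 = -0.002, -0.075 rad / 3.1416 = -0.0239.

Request:
arm_command:
  plan:
    - [[0, -0.001, 0.0002, 0, 0, -0.008, 1], [0, -0.002, 0.0002, 0, 0, -0.0159, 1], [-0.0001, -0.003, 0.0002, 0, 0, -0.0239, 1], [-0.0001, -0.003, 0.0002, 0, 0, -0.0239, 1]]

```text
time_s: 19.75
ee_pos: [0.5697, 0.062, 0.0871]
eef_rot: [3.139, 0.001, 2.333]
force: [-0.0, 3.1, 8.6]
grip_width: 0.0006
grip_force: 4.4
```

```bash
python3 sc.py
```

```text
45 179.2 178.4 [-0.0292  0.0004]
[0.4 2.8 9.9] 19.8
```

To row units: 370 mm / 1000 = 0.37, 350 mm / 1000 = 0.35.

Request:
arm_command:
  plan:
    - [[0, 0, -0.005, 0, 0, 0, 1], [0, 0, -0.035, 0, 0, 0, 1], [0, 0, -0.07, 0, 0, 0, 1], [0.045, 0.008, -0.07, 0, 0, 0, 1], [0.09, 0.014, -0.07, 0, 0, 0, 1], [0.135, 0.02, -0.07, 0, 0, 0, 1], [0.18, 0.026, -0.07, 0, 0, 0, 1], [0.225, 0.032, -0.07, 0, 0, 0, 1], [0.27, 0.038, -0.07, 0, 0, 0, 1], [0.315, 0.044, -0.07, 0, 0, 0, 1], [0.35, 0.05, -0.07, 0, 0, 0, 1], [0.37, 0.055, -0.07, 0, 0, 0, 1]]

```text
time_s: 21.0
ee_pos: [0.3519, 0.3691, 0.156]
eef_rot: [-3.141, 0.0, 2.334]
force: [-0.4, -0.4, -0.3]
grip_width: 0.0005
grip_force: 0.0
```

```bash
python3 sc.py; python3 ang.py|grep top; python3 - <<'E'
from h import *
im,d,K=grab("top"); cv2.imwrite("pics/g.png",cv2.resize(im[130:220,210:290],None,fx=6,fy=6,interpolation=cv2.INTER_CUBIC))
o=ctrl.get_obs(); print(o['ee_pos'],o['eef_rot'],o['time_s'])
E
```

```text
47 177.9 177.4 [-0.0283  0.001 ]
[-0.6  1.8  0.2] 21.05
top 0 (np.int64(74), np.float64(71.1), np.float64(70.5), array([0.0091, 0.0267]), np.float64(0.008), np.float64(0.049))
top (np.int64(76), np.float64(175.9), np.float64(177.8), array([-0.0283,  0.002 ]), np.float64(0.007), np.float64(0.048))
[0.35362647 0.36711397 0.15584584] [-3.14108928e+00  3.01821597e-04  2.33252171e+00] 21.2
```

View pics/g.png

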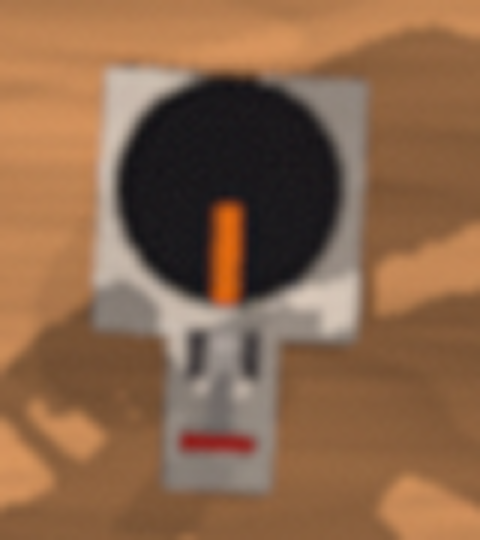

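The stripe, from (228,203) to (226,302), now lies along the holder axis to within about 1°. I go on to the bolt: move in front of the tab with the tool's x axis along the bolt.

To row units: -314 mm / 1000 = -0.314, -280 mm / 1000 = -0.28, -0.77 rad / 3.1416 = -0.2451.

Request:
arm_command:
  plan:
    - [[-0.035, -0.016, 0, 0, 0, -0.0318, 1], [-0.07, -0.033, 0, 0, 0, -0.0637, 1], [-0.105, -0.049, 0, 0, 0, -0.0955, 1], [-0.14, -0.066, 0, 0, 0, -0.1273, 1], [-0.175, -0.082, 0, 0, 0, -0.1592, 1], [-0.21, -0.099, 0, 0, 0, -0.191, 1], [-0.245, -0.115, 0, 0, 0, -0.2228, 1], [-0.28, -0.132, 0, 0, 0, -0.2451, 1], [-0.314, -0.148, 0, 0, 0, -0.2451, 1], [-0.314, -0.148, 0.02, 0, 0, -0.2451, 1], [-0.314, -0.148, 0.04, 0, 0, -0.2451, 1], [-0.314, -0.148, 0.04, 0, 0, -0.2451, 1]]

```text
time_s: 22.4
ee_pos: [0.4616, 0.0366, 0.1141]
eef_rot: [-3.141, -0.004, 3.1]
force: [0.6, 1.2, -0.1]
grip_width: 0.0001
grip_force: 0.0
```

Request:
arm_command:
  plan:
    - [[0, 0, 0, 0, 0, 0, 1], [0, 0, 0, 0, 0, 0, 1]]

```text
time_s: 22.6
ee_pos: [0.4634, 0.0378, 0.1171]
eef_rot: [3.142, 0.001, 3.102]
force: [1.0, -0.5, 0.6]
grip_width: 0.0007
grip_force: 0.0
```

To row units: 69 mm / 1000 = 0.069, 65 mm / 1000 = 0.065.

Request:
arm_command:
  plan:
    - [[0, 0, 0.02, 0, 0, 0, 1], [0, 0, 0.04, 0, 0, 0, 1], [0, 0, 0.055, 0, 0, 0, 1], [0, 0, 0.065, 0, 0, 0, 1], [0, 0, 0.069, 0, 0, 0, 1], [0, 0, 0.069, 0, 0, 0, 1], [0, 0, 0.069, 0, 0, 0, 1]]

```text
time_s: 23.3
ee_pos: [0.4633, 0.0381, 0.0478]
eef_rot: [3.142, 0.001, 3.102]
force: [-0.1, -0.1, 0.0]
grip_width: 0.0006
grip_force: 0.0
```

```bash
python3 - <<'E'
from h import *
im,d,K=grab("scene"); cv2.imwrite("pics/i.png",cv2.resize(im[140:260,210:330],None,fx=5,fy=5,interpolation=cv2.INTER_CUBIC))
E
python3 sc.py
```

```text
47 177.9 177.4 [-0.0283  0.001 ]
[-0.4 -0.6  0.3] 23.4
```

View pics/i.png

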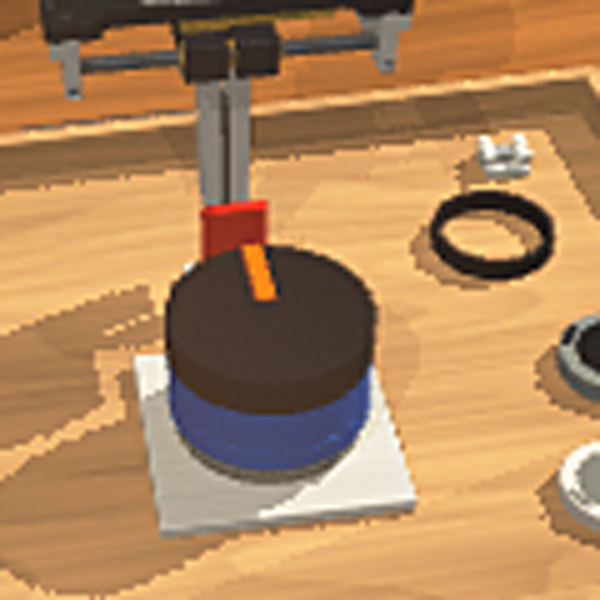

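The shut fingers stand behind the red tab at about (225,190), centred on it, and the stripe points at the tab.

To row units: -18 mm / 1000 = -0.018, -17 mm / 1000 = -0.017.

Request:
arm_command:
  plan:
    - [[-0.003, 0, 0, 0, 0, 0, 1], [-0.006, 0, 0, 0, 0, 0, 1], [-0.008, 0, 0, 0, 0, 0, 1], [-0.01, 0, 0, 0, 0, 0, 1], [-0.012, 0, 0, 0, 0, 0, 1], [-0.013, 0, 0, 0, 0, 0, 1], [-0.014, 0, 0, 0, 0, 0, 1], [-0.015, 0, 0, 0, 0, 0, 1], [-0.016, 0, 0, 0, 0, 0, 1], [-0.017, 0, 0, 0, 0, 0, 1], [-0.018, 0, 0, 0, 0, 0, 1]]

```text
time_s: 24.5
ee_pos: [0.4809, 0.0373, 0.047]
eef_rot: [-3.142, -0.0, 3.102]
force: [-2.4, -1.1, 0.5]
grip_width: 0.0004
grip_force: 0.8
```

To row units: -4 mm / 1000 = -0.004, -3 mm / 1000 = -0.003.

Request:
arm_command:
  plan:
    - [[-0.001, 0, 0, 0, 0, 0, 1], [-0.002, 0, 0, 0, 0, 0, 1], [-0.003, 0, 0, 0, 0, 0, 1], [-0.004, 0, 0, 0, 0, 0, 1], [-0.004, 0, 0, 0, 0, 0, 1]]

```text
time_s: 25.0
ee_pos: [0.4851, 0.0371, 0.047]
eef_rot: [3.142, 0.0, 3.102]
force: [-1.4, 0.2, -0.6]
grip_width: 0.0004
grip_force: 0.2
```

To row units: -3.2 mm / 1000 = -0.0032, -2.4 mm / 1000 = -0.0024.

Request:
arm_command:
  plan:
    - [[-0.0008, 0, 0, 0, 0, 0, 1], [-0.0016, 0, 0, 0, 0, 0, 1], [-0.0024, 0, 0, 0, 0, 0, 1], [-0.0032, 0, 0, 0, 0, 0, 1], [-0.0032, 0, 0, 0, 0, 0, 1]]

```text
time_s: 25.5
ee_pos: [0.4883, 0.037, 0.047]
eef_rot: [-3.142, 0.0, 3.102]
force: [-0.5, -0.2, -1.0]
grip_width: 0.0004
grip_force: 0.3
```

To row units: -1.8 mm / 1000 = -0.0018, -1.2 mm / 1000 = -0.0012.

Request:
arm_command:
  plan:
    - [[-0.0006, 0, 0, 0, 0, 0, 1], [-0.0012, 0, 0, 0, 0, 0, 1], [-0.0018, 0, 0, 0, 0, 0, 1], [-0.0018, 0, 0, 0, 0, 0, 1]]

```text
time_s: 25.9
ee_pos: [0.49, 0.0369, 0.047]
eef_rot: [3.142, 0.0, 3.102]
force: [-1.0, -0.3, -0.5]
grip_width: 0.0004
grip_force: 0.4
```

To row units: -1.5 mm / 1000 = -0.0015, -1 mm / 1000 = -0.001.

Request:
arm_command:
  plan:
    - [[-0.0005, 0, 0, 0, 0, 0, 1], [-0.001, 0, 0, 0, 0, 0, 1], [-0.0015, 0, 0, 0, 0, 0, 1], [-0.0015, 0, 0, 0, 0, 0, 1]]

```text
time_s: 26.3
ee_pos: [0.4915, 0.0369, 0.047]
eef_rot: [3.142, 0.0, 3.102]
force: [-1.5, 0.2, -0.7]
grip_width: 0.0004
grip_force: 0.4
```

To row units: -1 mm / 1000 = -0.001, -0.5 mm / 1000 = -0.0005.

Request:
arm_command:
  plan:
    - [[-0.0005, 0, 0, 0, 0, 0, 1], [-0.001, 0, 0, 0, 0, 0, 1], [-0.001, 0, 0, 0, 0, 0, 1]]

```text
time_s: 26.6
ee_pos: [0.4917, 0.0369, 0.047]
eef_rot: [-3.142, -0.002, 3.102]
force: [-8.1, 0.3, 4.2]
grip_width: 0.0006
grip_force: 3.8
```

To row units: -1 mm / 1000 = -0.001, -0.5 mm / 1000 = -0.0005.

Request:
arm_command:
  plan:
    - [[-0.0005, 0, 0, 0, 0, 0, 1], [-0.001, 0, 0, 0, 0, 0, 1], [-0.001, 0, 0, 0, 0, 0, 1]]

```text
time_s: 26.9
ee_pos: [0.4918, 0.0369, 0.047]
eef_rot: [-3.141, -0.004, 3.102]
force: [-15.2, -0.0, 11.3]
grip_width: 0.0006
grip_force: 7.7
```

Hard stop reached at about the predicted home position. I back off at once, without lifting yet.

To row units: -100 mm / 1000 = -0.1, -60 mm / 1000 = -0.06.

Request:
arm_command:
  plan:
    - [[0.002, 0, 0, 0, 0, 0, 1], [0.006, 0, 0, 0, 0, 0, 1], [0.014, 0, 0, 0, 0, 0, 1], [0.024, 0, 0, 0, 0, 0, 1], [0.024, 0, -0.02, 0, 0, 0, 1], [0.024, 0, -0.06, 0, 0, 0, 1], [0.024, 0, -0.1, 0, 0, 0, 1], [0.024, 0, -0.1, 0, 0, 0, 1]]

```text
time_s: 27.7
ee_pos: [0.471, 0.0378, 0.1517]
eef_rot: [3.141, 0.008, 3.102]
force: [-0.3, 0.0, -0.5]
grip_width: 0.0004
grip_force: 0.0
```

To row units: -260 mm / 1000 = -0.26, -225 mm / 1000 = -0.225.

Request:
arm_command:
  plan:
    - [[0, -0.045, 0, 0, 0, 0, 1], [0, -0.09, 0, 0, 0, 0, 1], [0, -0.135, 0, 0, 0, 0, 1], [0, -0.18, 0, 0, 0, 0, 1], [0, -0.225, 0, 0, 0, 0, 1], [0, -0.26, 0, 0, 0, 0, 1], [0, -0.26, 0, 0, 0, 0, 1]]

```text
time_s: 28.4
ee_pos: [0.458, -0.225, 0.1461]
eef_rot: [-3.142, -0.001, 3.098]
force: [-0.2, -0.1, 0.2]
grip_width: 0.0006
grip_force: 0.0
```

```bash
python3 sc.py; python3 ang.py|grep top; python3 - <<'E'
from h import *
im,d,K=grab("top"); cv2.imwrite("pics/j.png",cv2.resize(im[130:220,210:290],None,fx=6,fy=6,interpolation=cv2.INTER_CUBIC))
o=ctrl.get_obs(); print(o['ee_pos'],o['force'],o['time_s'])
E
```

```text
47 177.9 177.4 [-0.0283  0.001 ]
[-0.4  0.1 -0.6] 28.45
top 0 (np.int64(74), np.float64(71.1), np.float64(70.5), array([0.0091, 0.0267]), np.float64(0.008), np.float64(0.049))
top (np.int64(76), np.float64(175.9), np.float64(177.8), array([-0.0283,  0.002 ]), np.float64(0.007), np.float64(0.048))
[ 0.45883922 -0.2210463   0.14663517] [-0.14801181  0.32601744 -0.07550705] 28.6
```

View pics/j.png

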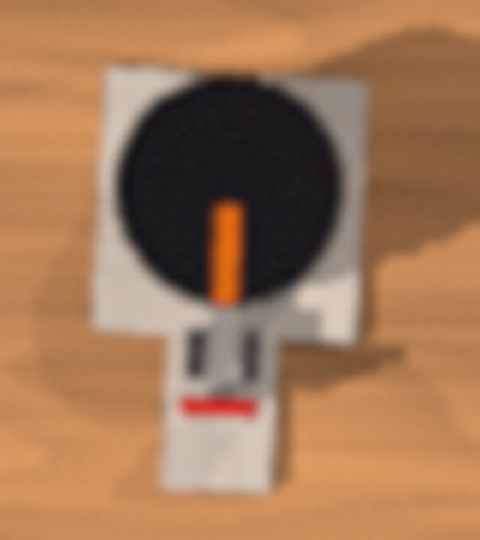

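The tab moved from row 443 to 406, about 15 mm, so the bolt is home. The stripe is still on the holder axis and the arm is clear.

```bash
python3 -c "
from station import ctrl; print(ctrl.hand_in())"
```

```text
the job is handed in; nothing more can be done
None
```

I turned the tin until its label faced front (within about 1° by camera) and pushed the bolt to its hard stop (about 15 mm of travel by camera), then moved the arm clear and handed in; the hand-in returned no verdict. The last push on the bolt read 15 N along it plus 11 N vertically, about 19 N together: over your 15 N guideline and just under the 20 N fail limit.

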